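# Post the nail brush through the cabinet's self-closing flap

### The job

Put the walnut nail brush away in the white rail cabinet without picking it up: with one finger push the orange paddle forward so that the spring flap in the cabinet's top swings down, and while that finger keeps the flap open, push the brush gently forward along its lane with the other finger until it drops in. Open the flap before the middle of the brush passes the end of the lane, and keep holding it until the brush has fallen through. Then let the flap spring shut, and leave the cup, bottles, jar, soap and pumice as they stand.

Things in the scene. Friction and masses are not known exactly. Their poses are not given: they have to be found in the camera images.
- station: White box cabinet hung on a white rail, fixed. Origin on the counter under the flap's hinge line; x = push direction along the lane, y left, z up. Cabinet spans x -141 to 105, y -72 to 78 mm; flat top (deck) at z 170, hollow, floor at z 10. Spring flap flush in the deck covers x 0 to 83, y -55 to 61. Grey front door stays shut, its knob reaches x -159. All mm, station frame, here and below
- lane_mouth (a point): End of the brush's lane at the hinge line, at x 0, y -27, z 170 in the station frame; axes as the station's. The lane runs back from here to x -132 on the deck, between two blue fences with inner faces at y -50 and -4, each 5 mm thick and 8 mm high above the deck
- rail_mid (a point): Middle of the rail's axis, at x 125, y 0, z 215 in the station frame; axes as the station's. Rail along y, 920 mm long, 26 thick, on two posts. A chrome hook with a blue back brush hangs from it at y -200 (both fixed)
- tray (a point): Middle of the floor of the left tray, at x 0, y 185, z 100 in the station frame; axes as the station's. Tray 130 x 170 mm with 16 mm rim; carries cup and travel bottle
- flap (a joint): Angle of the flap about its hinge line (along y at x 0, z 167.5 in the station frame), rad: 0 shut, grows as the plate swings down into the cabinet and the paddle swings forward (+x), stop at 1.5. A spring shuts it again: pushing the paddle's top forward takes about 2 to 3 N at first, 6 to 7 N at the stop. The brush slides off the plate at 1.1 or more
- paddle_top (a point): Middle of the top edge of the orange paddle: a plate 50 wide (y 8 to 58) and 5 mm thick, rigid with the flap, rising 48 mm from the hinge line left of the lane; shut, it leans back to the robot by 0.70 rad with its top at x -31, y 33, z 204 in the station frame. At flap angle q its top is at x 48 sin(q-0.70), z 167.5 + 48 cos(q-0.70)
- brush: Walnut nail brush, 60 long (its x) by 36 wide by 28 mm high: wooden back from z 12 to 28 over a pale bristle block; about 70 g. Lies bristles down in the lane, long side roughly along it, fully short of the flap. Origin: centre of its underside, z up
- cup: Yellow plastic cup, 72 mm across, 85 high, on the left tray; origin: centre of underside
- travel_bottle: Closed green travel bottle, 42 mm across, 100 high, on the left tray; origin: centre of underside
- soap: Yellow soap bar 50 x 80 x 24 mm in a white dish on the counter to the right; origin: centre of underside
- jar: Blue cream jar, 60 mm across, 60 high, on the counter to the right; origin: centre of underside
- pumice: Grey pumice block 50 x 75 x 30 mm on the counter to the left; origin: centre of underside
- shampoo: Blue shampoo bottle, 58 mm across, 160 high, on the counter to the left; origin: centre of underside
Mind the look-alikes: they are no part of the job. There is more than one size of the brush; the job needs the smaller.

How it is judged:
By the outcome, as a careful person would: the job done as asked, in the order asked, and still so for the second after the job is handed in, with the robot touching nothing.
It also fails if it takes over 38 s, if anything falls off the work surface, if the arm or the gripper's body presses on something with over 40 N, if the wrist force passes 120 N, or if a joint passes its speed limit or range.

### The arm

A 6-joint arm with a two-finger parallel gripper is mounted at the origin on the work surface. World frame = base frame: x ahead of the robot, y to its left, z up, the work surface at z = 0. Lengths are in m, angles in rad, forces in N, time in s.
With the tool pointing down it reaches from about 0.375 to 0.9 m from the base axis. Payload 3.1 kg.
Tool frame: the origin (TCP) lies midway between the tips of the shut fingers; the grasp point (between the pads) lies 19 mm behind it; z points along the fingers, y is the line along which they close (so a half turn about z gives the same grasp; the last joint's range is limited). The gripper opens to 85 mm and grips with 20 to 120 N. Pads are 22 mm wide; open, the fingers measure 114 mm over their backs; the gripper's body (76 mm by 85 mm) begins 54 mm behind the grasp point. The pads swing forward as they close: fully open they stand 13 mm farther back than shut.
Start: joints at [-1.472, 0.527, 1.433, -0, 1.181, -0.178], TCP at [0.171, -0.601, 0.231] pointing down, gripper open.
Joint ranges: [-3.08, 3.08], [-0.75, 2.2], [0.22, 2.44], [-1.43, 4.57], [0, 2.65], [-2.85, 2.85]. Speed limits (rad/s): [2.79, 2.79, 3.14, 3.14, 3.14, 3.14].

### API

Orientations are given as a unit quaternion [x, y, z, w].
In Python, from station import manip gives the robot as it stands.
- The arm moves only by the tool move_arm, never from a script. Its argument "increments" is a list that holds one entry, the list of rows, each a list of 5 numbers: the gripper's target within -1 to 1 (shut at 1, half-way at 0, fully open at -1), then the shift along the world's x, y, z in m, then the turn about the world's z in degrees. In form: [[[fingers, dx, dy, dz, twist], ...]]. A call has 1 to 8 rows; each row shifts and turns the commanded pose from where the row before left it; what a row does not reach is not made up. A row lasts 1/10 s, in which the tool goes at most 50 mm and 8.59 degrees, less where a joint would pass 70% of its speed; a pose out of reach is approached as far as the arm can. A call with a gripper value outside its range is refused whole. The fingers move at their own pace and stop on an object; "newtons" is the grip in N (left out, the last holds). Time passes only in rows, so rows that do not move let the fingers close. It gives the time, the measured TCP pose, the force, the opening and the grip force at its end, in the units of the state.
- manip.sense(): the state, without advancing time (a new reading comes with each control period).
- manip.snapshot(name): name is "scene" or "top" or "wrist"; returns a dict with "img" (480x640x3 uint8, red, green, blue), "fx", "fy", "cx", "cy" (pixels), "world_to_cam" (4x4, takes a point from world to camera coordinates); the wrist camera has in their place "tool_from_camera" (4x4, takes a point from camera to tool coordinates, whose origin is the TCP and whose axes are the flange's). Camera axes: x right, y down, z forward; pixel columns grow to the right and rows downward; lengths in m; the calibration is good to about 2 mm. A picture is of the moment at which its call begins: read the wrist's pose just before it. There is no depth.
- manip.sign_off(): hands the job in; it is judged then, once.
Trained networks look in the newest picture that a camera, given by its name, has taken for a name from the list of things; names that differ only in an ending like _2 or _b are one class to them, and where a whole thing is asked for, a point or a joint stands for the part that bears it (a point fixed in the world has none). Each returns a list of dicts, best first, with "confidence" (0 to 1); they miss things now and then, are a little off and sometimes report something else, mostly with a low value. They report only what shows in the picture. A call takes as long as a camera call. They do not tell look-alikes from the thing itself.
- manip.spot_in(label, camera): "xyz" ([x, y, z] in m, in world coordinates, good to about 4 mm: the middle of the surface that is visible of it).
- manip.mark_of(label, camera): "xyz" ([x, y, z] in m, in world coordinates, good to about 4 mm: a listed point, or the origin of a listed thing).
The state is a dict: "t": time; "q": joint angles; "qd": joint speeds; "tau": joint torques, N m; "tcp_pos": TCP position; "tool_rot": TCP orientation; "force": force on the tool from outside, world axes, zero at the start; "ft_torque": the same for the moment, N m; "finger_gap": opening from 0.0 (shut) to 1.0 (fully open); "gripper_force": force on a finger pad.
Only numpy, scipy, OpenCV 4.12 (cv2) and the standard library are available. Lean on these libraries where they do the work, as an engineer would, in place of code of your own. Each camera call takes 0.05 s, during which the arm holds its last target. There are 200 camera calls.

## Working session

There is one attempt and no reset: what is moved stays moved. The work goes in short steps, Python scripts to look and compute and a tool call to move; the robot and the scene stay as the last step left them, time stands still between calls to the robot, and variables do not carry over. Pictures are saved under pics/ and viewed, at most 12 in all, crops included, and the job is handed in when it is done.

Besides the shell and the picture viewer there is one more tool, called as name([rows], argument=value, ...), one row to a line, values as JSON. move_arm: Moves the arm, as the interface text tells. Its arguments: {"type":"object","properties":{"increments":{"type":"array","items":{"type":"array","items":{"type":"array","items":{"type":"number"}}}},"newtons":{"type":"number"}},"required":["increments"]}

```bash
mkdir -p pics; cat > h.py <<'E'
import numpy as np,cv2
from station import manip
def snap(n,f):
    s=manip.snapshot(n); cv2.imwrite('pics/'+f,s['img'][:,:,::-1]); return s
def proj(s,p):
    c=s['world_to_cam']@np.r_[p,1]; return np.array([s['fx']*c[0]/c[2]+s['cx'],s['fy']*c[1]/c[2]+s['cy']])
def ray(s,u,v,z):
    M=np.linalg.inv(s['world_to_cam']); d=M[:3,:3]@[(u-s['cx'])/s['fx'],(v-s['cy'])/s['fy'],1]; o=M[:3,3]
    return o+d*(z-o[2])/d[2]
E
python3 - <<'E'
from h import *
np.set_printoptions(precision=4,suppress=True)
for c in ['scene','top']:
    s=snap(c,c+'0.png')
    M=np.linalg.inv(s['world_to_cam']);print(c,M[:3,3],M[:3,2])
    for l in ['station','lane_mouth','rail_mid','tray','paddle_top','brush','cup','travel_bottle']:
        print(l,[(np.round(d['xyz'],4).tolist(),round(d['confidence'],2),proj(s,d['xyz']).round().tolist()) for d in manip.mark_of(l,c)[:3]])
st=manip.sense();print({k:st[k] for k in st if k!='tau'})
E
```

```text
scene [0.751  0.8726 1.1486] [-0.1438 -0.6256 -0.7668]
station [([0.6098, -0.0368, -0.0029], 0.89, [290.0, 262.0])]
lane_mouth [([0.6162, -0.0617, 0.1663], 0.61, [282.0, 208.0])]
rail_mid [([0.7264, -0.0004, 0.215], 0.89, [235.0, 221.0])]
tray []
paddle_top [([0.5672, -0.0167, 0.2051], 0.9, [307.0, 206.0])]
brush [([0.5397, -0.0897, 0.1735], 0.63, [312.0, 191.0]), ([0.353, -0.1083, -0.0007], 0.62, [382.0, 222.0])]
cup [([0.5574, 0.1006, 0.0981], 0.79, [325.0, 277.0])]
travel_bottle [([0.5579, 0.1837, 0.1028], 0.86, [334.0, 306.0])]
top [0.2513 0.0857 1.4746] [ 0.2097 -0.0104 -0.9777]
station []
lane_mouth [([0.6175, -0.0656, 0.1718], 0.64, [377.0, 209.0])]
rail_mid [([0.7269, 0.0023, 0.2136], 0.71, [346.0, 160.0])]
tray [([0.5544, 0.1365, 0.1011], 0.72, [292.0, 245.0]), ([0.5613, 0.0989, 0.1011], 0.21, [307.0, 242.0])]
paddle_top [([0.5704, -0.0163, 0.2056], 0.65, [357.0, 226.0])]
brush [([0.5429, -0.0886, 0.167], 0.86, [388.0, 241.0]), ([0.3528, -0.1071, 0.0008], 0.7, [392.0, 328.0])]
cup [([0.561, 0.0996, 0.1013], 0.58, [307.0, 242.0])]
travel_bottle [([0.5566, 0.1849, 0.0981], 0.85, [272.0, 245.0]), ([0.6459, -0.3162, 0.0141], 0.26, [465.0, 212.0])]
{'t': 0.9, 'q': array([-1.4725,  0.5275,  1.4327,  0.    ,  1.1814, -0.1785]), 'qd': array([-0.0003,  0.0009,  0.001 ,  0.0002,  0.0015, -0.0012]), 'tcp_pos': array([ 0.1708, -0.6012,  0.2313]), 'tool_rot': array([0.9904, 0.138 , 0.    , 0.    ]), 'force': array([ 0.2296, -0.2329, -0.2548]), 'ft_torque': array([0.0324, 0.0337, 0.0496]), 'gripper_force': 0.0, 'finger_gap': 1.0035872691332108}
```

View pics/scene0.png

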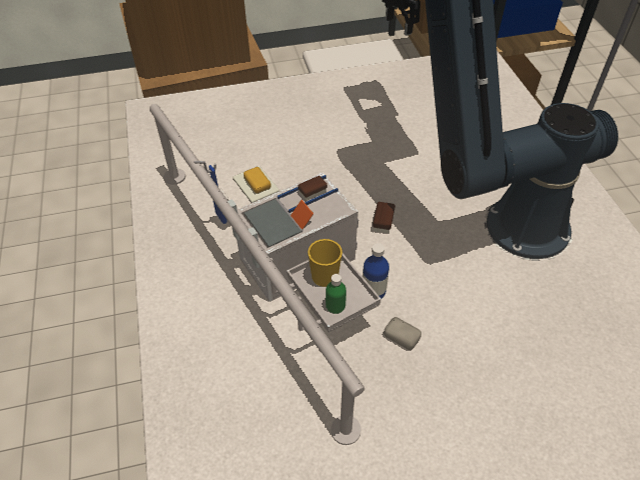

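View pics/top0.png

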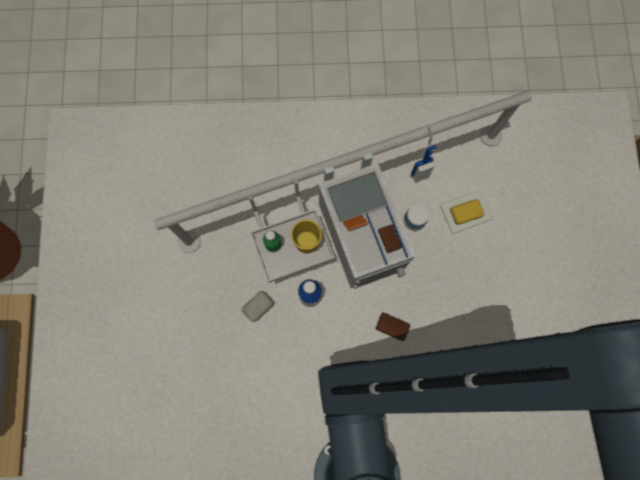

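The two brush candidates in the top picture are at (388,241), in the lane on the deck, and (392,327), on the counter. The lane one fits "lies in the lane", and I'll check its size against the model in an enlarged overlay.

```bash
cat >> h.py <<'E'
def T(p,xyz):  # station->world, p=[x,y,yaw]
    c,s=np.cos(p[2]),np.sin(p[2]); return np.array([p[0]+c*xyz[0]-s*xyz[1],p[1]+s*xyz[0]+c*xyz[1],xyz[2]])
def inv(p,w):
    c,s=np.cos(p[2]),np.sin(p[2]); d=np.array(w[:2])-p[:2]; return np.array([c*d[0]+s*d[1],-s*d[0]+c*d[1]])
E
python3 - <<'E'
from h import *
from scipy.optimize import least_squares
np.set_printoptions(precision=4,suppress=True)
L={'station':(0,0,0),'lane_mouth':(0,-.027,.17),'rail_mid':(.125,0,.215),'tray':(0,.185,.1),'paddle_top':(-.031,.033,.204)}
obs=[];S={}
for k in range(4):
  for c in ['scene','top']:
    S[c]=manip.snapshot(c)
    for l in L:
        d=manip.mark_of(l,c)
        if d and d[0]['confidence']>.4: obs.append((l,np.array(d[0]['xyz'])))
    if k==0:
        for l in ['brush']:
            print(c,[(np.round(d['xyz'],4),d['confidence']) for d in manip.mark_of(l,c)])
f=lambda p:np.concatenate([(T(p,L[l])-x)[:2]/.004 for l,x in obs])
r=least_squares(f,[.61,-.037,.316],loss='soft_l1'); p=r.x; print(p,len(obs),np.sqrt(np.mean(r.fun**2))*4)
for l in L: print(l,np.mean([x-T(p,L[l]) for m,x in obs if m==l],axis=0)*1000)
np.save('p.npy',p)
out=[]
for c,(u,v,w,h),k in [('top',(315,155,105,140),4),('scene',(225,165,140,140),4)]:
    s=S[c]; im=s['img'][v:v+h,u:u+w,::-1]; im=cv2.resize(im,None,fx=k,fy=k,interpolation=cv2.INTER_CUBIC)
    # brush segmentation
    hsv=cv2.cvtColor(s['img'],cv2.COLOR_RGB2HSV); 
    def poly(P,col,closed=True):
        q=np.array([(proj(s,T(p,a))-[u,v]+.5)*k for a in P]); cv2.polylines(im,[np.int32(q)],closed,col,1)
    R=lambda x0,x1,y0,y1,z:[(x0,y0,z),(x1,y0,z),(x1,y1,z),(x0,y1,z)]
    poly(R(-.141,.105,-.072,.078,.17),(0,255,0)); poly(R(0,.083,-.055,.061,.17),(0,255,255))
    for y in(-.05,-.004): poly([(-.132,y,.178),(0,y,.178)],(255,0,255),False)
    poly([(-.031,.008,.204),(-.031,.058,.204),(0,.058,.17),(0,.008,.17)],(255,255,0))
    poly([(.125,-.1,.228),(.125,.1,.228)],(0,0,255),False)
    out.append(im)
    m=(hsv[:,:,0]<12)|(hsv[:,:,0]>172); m=m&(hsv[:,:,2]<110)&(hsv[:,:,1]>70)
    n,lab,st,ce=cv2.connectedComponentsWithStats(m.astype(np.uint8))
    for i in range(1,n):
        if 80<st[i,4]<1500 and c=='top' and 300<ce[i,0]<450 and 200<ce[i,1]<360:
            for z in (.198,.028):
                pts=np.array([inv(p,ray(s,a,b,z)) for b,a in np.argwhere(lab==i)])*1000
                print(c,ce[i],st[i,4],z,cv2.minAreaRect(pts.astype(np.float32)),pts.min(0),pts.max(0))
H=max(o.shape[0] for o in out); out=[cv2.copyMakeBorder(o,0,H-o.shape[0],0,0,cv2.BORDER_CONSTANT) for o in out]
o=np.hstack(out); o=cv2.resize(o,(800,int(o.shape[0]*800/o.shape[1]))); cv2.imwrite('pics/ov.png',o)
E
```

```text
scene [(array([ 0.3551, -0.1067, -0.0024]), 0.82), (array([ 0.5424, -0.0897,  0.1716]), 0.74)]
top [(array([ 0.5416, -0.0889,  0.1679]), 0.82)]
[ 0.6095 -0.0391  0.3209] 36 18.557923620950078
station [ 0.4333  0.2942 -2.45  ]
lane_mouth [ 0.0788  0.0156 -2.15  ]
rail_mid [-1.4096  0.9135 -0.65  ]
tray [  3.4782 -20.3229  14.275 ]
paddle_top [-0.1022  0.3828 -0.2875]
top [389.549  238.1543] 337 0.198 ((-79.63643646240234, -25.043432235717773), (56.808982849121094, 33.94148635864258), 0.3600240647792816) [-108.1031  -42.1163] [-51.2889  -8.0951]
top [389.549  238.1543] 337 0.028 ((-50.22142028808594, -59.18822479248047), (64.37388610839844, 38.46125793457031), 0.3600276708602905) [-82.4788 -78.5346] [-18.099 -39.983]
top [392.3723 326.3853] 462 0.198 ((-267.51922607421875, 42.32422637939453), (65.94660186767578, 39.38813018798828), 46.310218811035156) [-299.7988    8.5761] [-233.8635   75.7342]
top [392.3723 326.3853] 462 0.028 ((-263.1233825683594, 17.150341033935547), (74.72828674316406, 44.633201599121094), 46.310211181640625) [-299.7014  -21.0918] [-224.9859   55.0093]
```

View pics/ov.png

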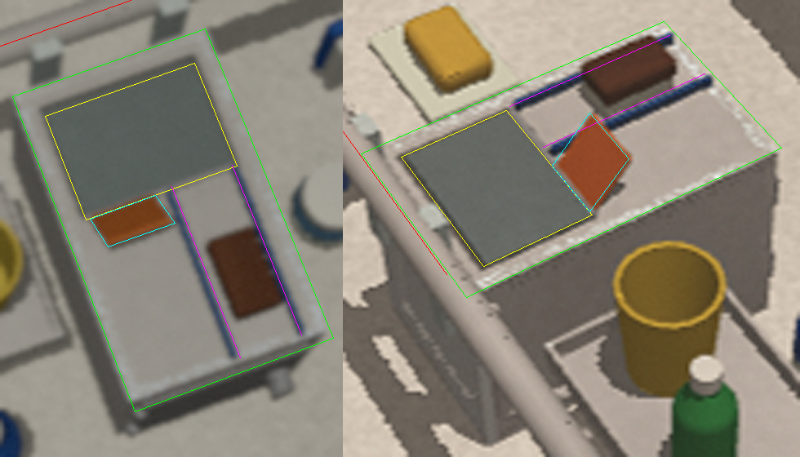

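The overlay fits to within 1–2 px. It gives the station at about (0.6095, -0.0391) with yaw 18.4°. The lane brush (top 388,241) measures about 58x35 mm, aligned, centre at station (-80, -26). The counter brush (392,327) measures about 75x45 mm and is the look-alike. So the lane brush is the one. Moving above the deck behind it.

move_arm([
  [[-0.3, 0.02, 0.032, 0.01, -2.4], [-0.3, 0.02, 0.032, 0.01, -2.4], [-0.3, 0.021, 0.033, 0.01, -2.4], [-0.3, 0.021, 0.033, 0.01, -2.4], [-0.3, 0.021, 0.033, 0.01, -2.4], [-0.3, 0.021, 0.033, 0.01, -2.4], [-0.3, 0.021, 0.034, 0.01, -2.4], [-0.3, 0.021, 0.034, 0, -2.4]],
], newtons=40)

```text
t: 4.2
tcp_pos: [0.338, -0.3366, 0.3029]
tool_rot: [1.0, -0.03, 0.001, 0.002]
force: [0.6, -0.8, -0.2]
finger_gap: 0.649
gripper_force: 0.0
```

move_arm([
  [[-0.3, 0.021, 0.033, 0, -2.4], [-0.3, 0.021, 0.033, 0, -2.4], [-0.3, 0.021, 0.033, 0, -2.4], [-0.3, 0.021, 0.033, 0, -2.4], [-0.3, 0.021, 0.033, 0, -2.4], [-0.3, 0.021, 0.034, 0, -2.4], [-0.3, 0.02, 0.034, 0, 0], [-0.3, 0.02, 0.034, 0, 0]],
])

```text
t: 5.0
tcp_pos: [0.5035, -0.0687, 0.3015]
tool_rot: [0.988, -0.154, 0.0, 0.0]
force: [0.6, -0.5, 0.1]
finger_gap: 0.653
gripper_force: 0.0
```

```bash
python3 - <<'E'
from h import *
np.set_printoptions(precision=4,suppress=True)
p=np.load('p.npy'); st=manip.sense(); print({k:st[k] for k in ['t','q','tcp_pos','tool_rot','finger_gap','force']})
print(inv(p,st['tcp_pos'])*1000)
x,y=st['tool_rot'][:2]; print('theta',np.degrees(p[2])-np.degrees(np.arctan2(2*x*y,x*x-y*y)))
s=snap('scene','scene1.png'); w=snap('wrist','wrist1.png'); print(w['tool_from_camera'],w['fx'],w['cx'],w['cy'])
u,v=np.int32(proj(s,st['tcp_pos'])); print(u,v)
a=cv2.resize(s['img'][v-75:v+75,u-67:u+66,::-1],(400,450),interpolation=cv2.INTER_CUBIC); b=cv2.resize(w['img'][:,:,::-1],(400,300))
b=cv2.copyMakeBorder(b,0,150,0,0,cv2.BORDER_CONSTANT); cv2.imwrite('pics/c1.png',np.hstack([a,b]))
E
```

```text
{'t': 5.0, 'q': array([-0.3557,  0.286 ,  1.6305, -0.0001,  1.2245,  1.5247]), 'tcp_pos': array([ 0.5035, -0.0687,  0.3015]), 'tool_rot': array([ 0.988 , -0.1542,  0.0003,  0.0001]), 'finger_gap': 0.6529191622791618, 'force': array([ 0.5653, -0.5217,  0.0932])}
[-109.867     5.3419]
theta 36.12332270385862
[[ 0.0003 -0.9469 -0.3216  0.0832]
 [ 1.      0.001  -0.0018 -0.0004]
 [ 0.0021 -0.3216  0.9469 -0.1424]
 [ 0.      0.      0.      1.    ]] 351.8241185533931 314.68558724894973 237.55248624073056
329 151
```

View pics/c1.png

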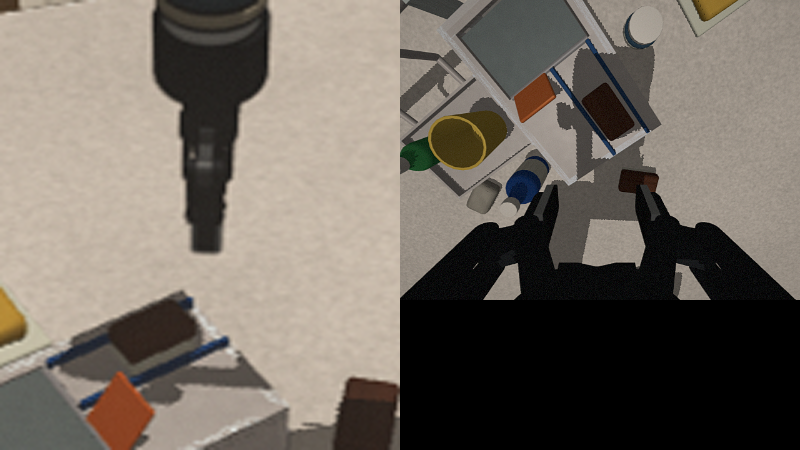

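Left half: the fingers hang clear above the lane. Right half (wrist view): tips are at about (557,187) and (637,187), roughly 5 mm behind the TCP, with the brush at (607,111) and the paddle at (533,97). Next: descend behind the brush, just above the fences.

move_arm([
  [[-0.3, -0.003, -0.001, -0.03, -2], [-0.3, -0.002, -0.001, -0.03, -2], [-0.3, 0, 0, -0.03, 0], [-0.3, 0, 0, -0.015, 0], [-0.3, 0, 0, -0.01, 0], [-0.3, 0, 0, -0.005, 0], [-0.3, 0, 0, 0, 0]],
])

```text
t: 5.8
tcp_pos: [0.4978, -0.0726, 0.1812]
tool_rot: [0.982, -0.189, -0.0, 0.0]
force: [-0.9, -0.0, 0.2]
finger_gap: 0.646
gripper_force: 0.0
```

```bash
cat >> h.py <<'E'
def rep():
    p=np.load('p.npy'); st=manip.sense(); q=st['tool_rot'];x,y=q[:2]
    th=np.degrees(p[2]-np.arctan2(2*x*y,x*x-y*y)); m=inv(p,st['tcp_pos'])*1000; D=st['finger_gap']*85+14.5
    o=D/2*np.array([np.sin(np.radians(th)),np.cos(np.radians(th))])
    print('t',st['t'],'mid',m,'z',st['tcp_pos'][2],'th',th,'A',m+o,'B',m-o,'gap',st['finger_gap'],'F',st['force'],inv(np.r_[0,0,p[2]],st['force']))
    return st
np.set_printoptions(precision=4,suppress=True)
E
python3 - <<'E'
from h import *
st=rep(); s=snap('scene','scene2.png'); w=snap('wrist','wrist2.png')
a=cv2.resize(s['img'][140:290,230:363,::-1],(400,450),interpolation=cv2.INTER_CUBIC); b=cv2.resize(w['img'][:,:,::-1],(400,300))
b=cv2.copyMakeBorder(b,0,150,0,0,cv2.BORDER_CONSTANT); cv2.imwrite('pics/c2.png',np.hstack([a,b]))
E
```

```text
t 5.8 mid [-116.5363    3.4394] z 0.18122840785907787 th 40.15117002967843 A [-94.1606  29.9632] B [-138.9119  -23.0845] gap 0.6459154783271733 F [-0.9467 -0.0299  0.2077] [-0.9078  0.2702]
```

View pics/c2.png

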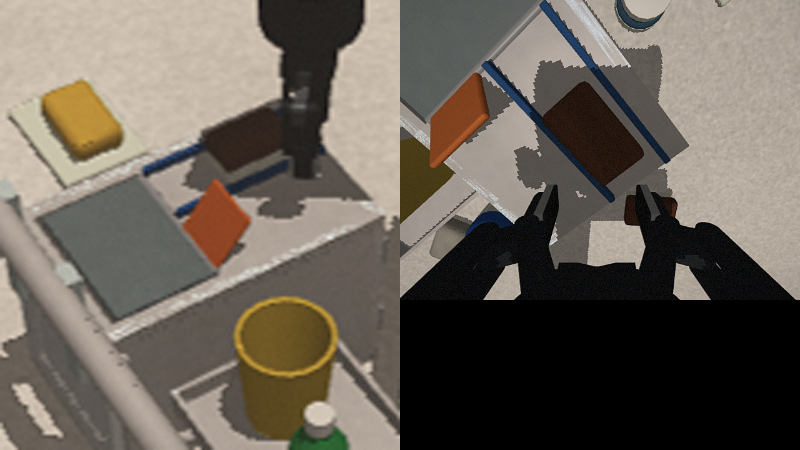

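The brush is ahead of the right fingertip at (643,187) and the paddle at (460,120) is ahead of the left, both clear. Advancing along the lane with a bit more lead for the paddle finger.

move_arm([
  [[-0.3, 0.006, 0.002, 0, -2], [-0.3, 0.006, 0.002, 0, -2], [-0.3, 0.006, 0.002, 0, -2], [-0.3, 0.006, 0.002, 0, 0], [-0.3, 0.006, 0.002, 0, 0], [-0.3, 0.006, 0.002, 0, 0], [-0.3, 0.006, 0.002, 0, 0], [-0.3, 0, 0, 0, 0]],
])

```text
t: 6.7
tcp_pos: [0.541, -0.058, 0.1814]
tool_rot: [0.971, -0.239, 0.001, -0.0]
force: [-0.1, -0.4, 0.5]
finger_gap: 0.651
gripper_force: 0.0
```

```bash
python3 - <<'E'
from h import *
st=rep(); s=snap('scene','scene3.png'); w=snap('wrist','wrist3.png')
a=cv2.resize(s['img'][140:290,230:363,::-1],(400,450),interpolation=cv2.INTER_CUBIC); b=cv2.resize(w['img'][:,:,::-1],(400,300))
b=cv2.copyMakeBorder(b,0,150,0,0,cv2.BORDER_CONSTANT); cv2.imwrite('pics/c3.png',np.hstack([a,b]))
E
```

```text
t 6.7 mid [-70.9635   3.5969] z 0.18142081560797385 th 46.09099732731501 A [-45.796   27.8238] B [-96.131  -20.6299] gap 0.6513739527478412 F [-0.1332 -0.3879  0.4536] [-0.2488 -0.3261]
```

View pics/c3.png

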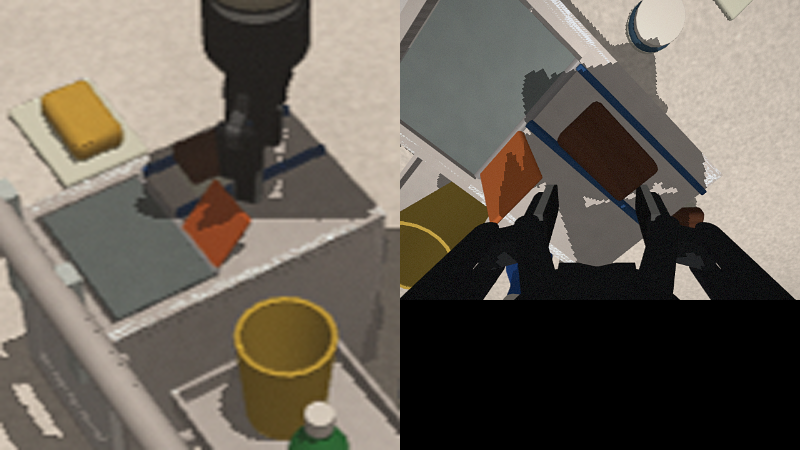

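The brush has slid along the lane, and the left tip (550,187) is about to touch the paddle (510,175). Continuing to open the flap.

move_arm([
  [[-0.3, 0.005, 0.0017, 0, 0], [-0.3, 0.005, 0.0017, 0, 0], [-0.3, 0.005, 0.0017, 0, 0], [-0.3, 0.005, 0.0017, 0, 0], [-0.3, 0.005, 0.0017, 0, 0], [-0.3, 0.005, 0.0017, 0, 0], [-0.3, 0.005, 0.0017, 0, 0], [-0.3, 0, 0, 0, 0]],
])

```text
t: 7.6
tcp_pos: [0.5753, -0.0461, 0.1813]
tool_rot: [0.971, -0.239, 0.0, 0.0]
force: [-3.4, -1.6, 2.5]
finger_gap: 0.65
gripper_force: 2.2
```

```bash
python3 - <<'E'
from h import *
st=rep(); s=snap('scene','scene4.png'); w=snap('wrist','wrist4.png')
a=cv2.resize(s['img'][140:290,230:363,::-1],(400,450),interpolation=cv2.INTER_CUBIC); b=cv2.resize(w['img'][:,:,::-1],(400,300))
b=cv2.copyMakeBorder(b,0,150,0,0,cv2.BORDER_CONSTANT); cv2.imwrite('pics/c4.png',np.hstack([a,b]))
E
```

```text
t 7.6 mid [-34.6034   4.1115] z 0.1812826562029528 th 46.09206309011311 A [-9.4784 28.2965] B [-59.7284 -20.0735] gap 0.6499703541438369 F [-3.398  -1.5568  2.5011] [-3.7156 -0.4054]
```

View pics/c4.png

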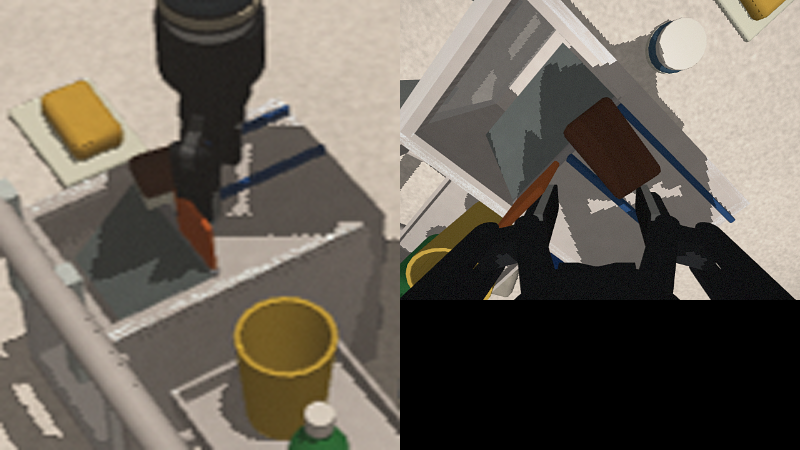

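The flap is partly open, with the paddle (525,190) near upright. The brush front is just past the lane's end. I'll compute the brush's position before going on.

```bash
cat >> h.py <<'E'
from scipy.spatial.transform import Rotation as Ro
def wrist_brush(w,st,z=.198):
    p=np.load('p.npy'); R=Ro.from_quat(st['tool_rot']).as_matrix(); M=np.eye(4);M[:3,:3]=R;M[:3,3]=st['tcp_pos']
    s=dict(w); s['world_to_cam']=np.linalg.inv(M@w['tool_from_camera'])
    hsv=cv2.cvtColor(w['img'],cv2.COLOR_RGB2HSV); m=((hsv[:,:,0]<12)|(hsv[:,:,0]>172))&(hsv[:,:,2]<110)&(hsv[:,:,1]>70)
    n,lab,stt,ce=cv2.connectedComponentsWithStats(cv2.morphologyEx(m.astype(np.uint8),cv2.MORPH_OPEN,np.ones((5,5))))
    for i in np.argsort(-stt[1:,4])[:3]+1:
        pts=np.array([inv(p,ray(s,a,b,z)) for b,a in np.argwhere(lab==i)])*1000
        r=cv2.minAreaRect(pts.astype(np.float32)); print('seg',ce[i],stt[i,4],'st centre',r[0],r[1:],'corners',cv2.boxPoints(r).round(0).tolist())
E
python3 - <<'E'
from h import *
st=manip.sense(); w=manip.snapshot('wrist'); wrist_brush(w,st)
E
```

```text
seg [272. 215.] 25 st centre (10.86909294128418, -19.838951110839844) ((1.480189323425293, 1.584921956062317), 41.777137756347656) corners [[10.0, -20.0], [11.0, -21.0], [12.0, -20.0], [11.0, -19.0]]
seg [323. 227.] 25 st centre (-5.944063663482666, -29.60194969177246) ((1.4975234270095825, 1.570849061012268), 44.24185562133789) corners [[-7.0, -30.0], [-6.0, -31.0], [-5.0, -30.0], [-6.0, -29.0]]
```

```bash
python3 - <<'E'
from h import *
st=manip.sense(); w=manip.snapshot('wrist'); p=np.load('p.npy')
R=Ro.from_quat(st['tool_rot']).as_matrix(); M=np.eye(4);M[:3,:3]=R;M[:3,3]=st['tcp_pos']
s=dict(w); s['world_to_cam']=np.linalg.inv(M@w['tool_from_camera'])
for q in [(208,97),(165,128),(226,195),(261,170)]: print(inv(p,ray(s,q[0]*1.6,q[1]*1.6,.198))*1000)
print('mouth z170',inv(p,ray(s,168*1.6,155*1.6,.178))*1000)
u=w['img'][232,328]; print(u, cv2.cvtColor(w['img'][200:201,330:331],cv2.COLOR_RGB2HSV))
E
```

```text
[  9.8031 -50.765 ]
[ 15.4144 -20.7092]
[-42.642  -14.6507]
[-45.4996 -42.0934]
mouth z170 [-0.1939 -1.9383]
[46 28 20] [[[  8 185  40]]]
```

The brush's middle is at station x = -16 (short of the mouth), yawed about -8°. Next: twist to bring the paddle finger forward and open the flap further, with the brush finger nearly still.

move_arm([
  [[-0.3, 0.0014, -0.0006, 0, -1.2], [-0.3, 0.0014, -0.0006, 0, -1.2], [-0.3, 0.0014, -0.0006, 0, -1.2], [-0.3, 0.0014, -0.0006, 0, -1.2], [-0.3, 0.0014, -0.0006, 0, -1.2], [-0.3, 0, 0, 0, 0]],
])

```text
t: 8.4
tcp_pos: [0.5794, -0.0481, 0.1804]
tool_rot: [0.957, -0.291, -0.003, -0.0]
force: [-6.8, 0.8, 2.1]
finger_gap: 0.65
gripper_force: 3.0
```

```bash
python3 - <<'E'
from h import *
st=rep(); s=snap('scene','scene5.png'); w=snap('wrist','wrist5.png')
a=cv2.resize(s['img'][140:290,230:363,::-1],(400,450),interpolation=cv2.INTER_CUBIC); b=cv2.resize(w['img'][:,:,::-1],(400,300))
b=cv2.copyMakeBorder(b,0,150,0,0,cv2.BORDER_CONSTANT); cv2.imwrite('pics/c5.png',np.hstack([a,b]))
E
```

```text
t 8.4 mid [-31.3429   0.9197] z 0.1803570020717041 th 52.16935090677405 A [-3.8093 22.3006] B [-58.8765 -20.4611] gap 0.6496538832185677 F [-6.8139  0.7978  2.0837] [-6.2143  2.9065]
```

View pics/c5.png

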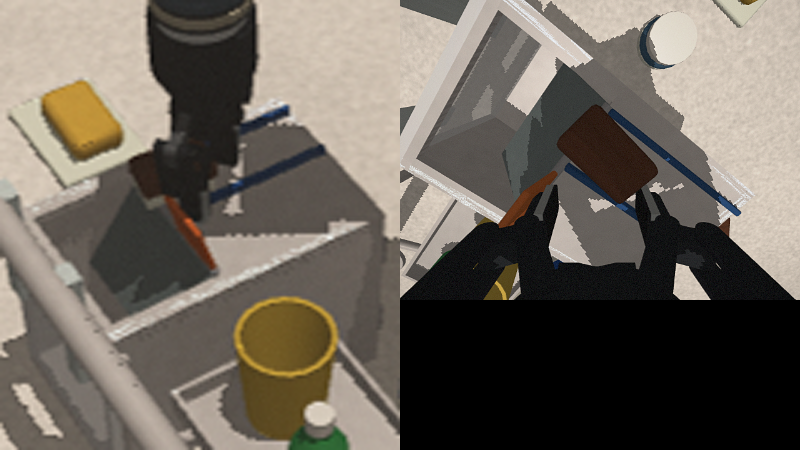

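```bash
cat >> h.py <<'E'
def flapfit(s):
    p=np.load('p.npy'); hsv=cv2.cvtColor(s['img'],cv2.COLOR_RGB2HSV)
    m=((hsv[:,:,0]<12)&(hsv[:,:,1]>150)&(hsv[:,:,2]>90)).astype(np.uint8)
    best=[]
    for q in np.arange(0,1.55,.05):
        a=q-.7; e=np.array([np.sin(a),0,np.cos(a)]); n=np.array([np.cos(a),0,-np.sin(a)])
        P=[np.array([0,y,.1675])+e*r+n*t for y in(.008,.058) for r in (.005,.048) for t in(-.0025,.0025)]
        h=cv2.convexHull(np.float32([proj(s,T(p,x)) for x in P])*16)
        k=np.zeros(m.shape,np.uint8); cv2.fillConvexPoly(k,np.int32(h),1,shift=4)
        R=np.zeros_like(k);R[150:280,220:360]=1; mm=m*R
        best.append((round(q,2),round(mm[k>0].sum()/max(mm.sum(),1),3),int(k.sum()),int(mm.sum())))
    print([b for b in best if b[1]>.5])
E
python3 - <<'E'
from h import *
for n in (0,4,5):
    s=manip.snapshot('scene'); s['img']=cv2.imread(f'pics/scene{n}.png')[:,:,::-1].copy(); flapfit(s)
E
```

```text
[(np.float64(0.0), np.float64(1.0), 405, 336), (np.float64(0.05), np.float64(0.979), 396, 336), (np.float64(0.1), np.float64(0.938), 389, 336), (np.float64(0.15), np.float64(0.884), 377, 336), (np.float64(0.2), np.float64(0.833), 372, 336), (np.float64(0.25), np.float64(0.78), 364, 336), (np.float64(0.3), np.float64(0.729), 355, 336), (np.float64(0.35), np.float64(0.682), 343, 336), (np.float64(0.4), np.float64(0.628), 337, 336), (np.float64(0.45), np.float64(0.583), 324, 336), (np.float64(0.5), np.float64(0.536), 315, 336)]
[(np.float64(0.0), np.float64(0.885), 405, 26), (np.float64(0.05), np.float64(0.885), 396, 26), (np.float64(0.1), np.float64(0.923), 389, 26), (np.float64(0.15), np.float64(0.923), 377, 26), (np.float64(0.2), np.float64(0.962), 372, 26), (np.float64(0.25), np.float64(0.962), 364, 26), (np.float64(0.3), np.float64(1.0), 355, 26), (np.float64(0.35), np.float64(1.0), 343, 26), (np.float64(0.4), np.float64(1.0), 337, 26), (np.float64(0.45), np.float64(1.0), 324, 26), (np.float64(0.5), np.float64(1.0), 315, 26), (np.float64(0.55), np.float64(1.0), 291, 26), (np.float6
[... 461 characters left out ...]
float64(0.25), np.float64(0.811), 364, 37), (np.float64(0.3), np.float64(0.811), 355, 37), (np.float64(0.35), np.float64(0.811), 343, 37), (np.float64(0.4), np.float64(0.838), 337, 37), (np.float64(0.45), np.float64(0.838), 324, 37), (np.float64(0.5), np.float64(0.838), 315, 37), (np.float64(0.55), np.float64(0.865), 291, 37), (np.float64(0.6), np.float64(0.892), 277, 37), (np.float64(0.65), np.float64(0.892), 255, 37), (np.float64(0.7), np.float64(0.946), 245, 37), (np.float64(0.75), np.float64(1.0), 230, 37), (np.float64(0.8), np.float64(1.0), 214, 37), (np.float64(0.85), np.float64(1.0), 191, 37), (np.float64(0.9), np.float64(1.0), 182, 37), (np.float64(0.95), np.float64(0.946), 158, 37)]
```

The flap is at about 0.93 rad by the fit, and the brush's middle is still near -15 mm. Opening the gripper with the brush finger held in place sends the paddle finger 13 mm further forward.

move_arm([
  [[-0.37, 0.0008, 0.0012, -0.0005, 0], [-0.44, 0.0008, 0.0012, -0.0005, 0], [-0.5, 0.0008, 0.0012, -0.0007, 0], [-0.57, 0.0008, 0.0012, -0.0007, 0], [-0.63, 0.0008, 0.0012, -0.0007, 0], [-0.7, 0.0007, 0.0011, -0.0007, 0], [-0.7, 0, 0, 0, 0]],
])

```text
t: 9.35
tcp_pos: [0.5843, -0.0441, 0.1768]
tool_rot: [0.957, -0.29, -0.002, 0.002]
force: [-7.8, -6.3, 3.0]
finger_gap: 0.844
gripper_force: 4.3
```

```bash
python3 - <<'E'
from h import *
st=rep(); s=snap('scene','scene6.png'); w=snap('wrist','wrist6.png'); flapfit(s)
a=cv2.resize(s['img'][140:290,230:363,::-1],(400,450),interpolation=cv2.INTER_CUBIC); b=cv2.resize(w['img'][:,:,::-1],(400,300))
b=cv2.copyMakeBorder(b,0,150,0,0,cv2.BORDER_CONSTANT); cv2.imwrite('pics/c6.png',np.hstack([a,b]))
E
```

```text
t 9.35 mid [-25.4243   3.1886] z 0.1768062919853011 th 52.144763473283476 A [ 8.6375 29.6623] B [-59.4861 -23.2851] gap 0.8444715661549719 F [-7.7826 -6.2599  3.0403] [-9.3599 -3.4853]
[(np.float64(1.2), np.float64(0.574), 143, 94), (np.float64(1.25), np.float64(0.745), 161, 94), (np.float64(1.3), np.float64(0.872), 164, 94), (np.float64(1.35), np.float64(0.926), 188, 94), (np.float64(1.4), np.float64(0.915), 205, 94), (np.float64(1.45), np.float64(0.915), 224, 94), (np.float64(1.5), np.float64(0.883), 243, 94)]
```

View pics/c6.png

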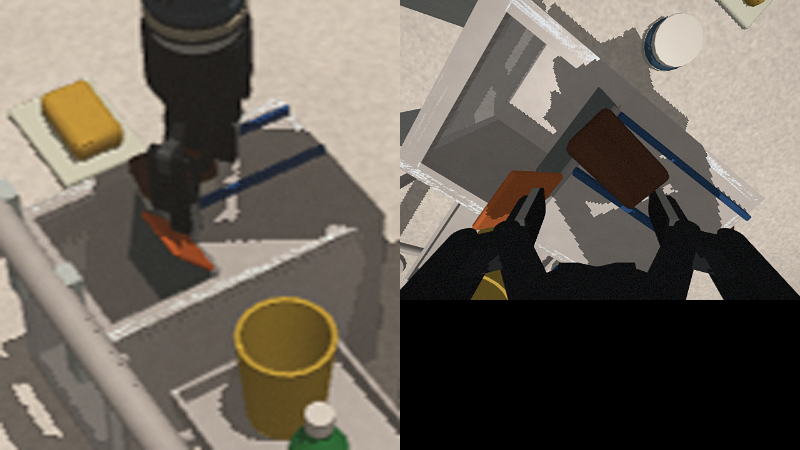

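The flap is open to about 1.35 rad (paddle leaning forward at (515,200)), and the brush's middle is still short of the edge. Now I hold the paddle finger still, swing the tool and narrow the gripper so that only the brush finger moves forward.

move_arm([
  [[-0.66, 0.0017, 0.0003, 0.0004, 1.9], [-0.62, 0.0017, 0.0003, 0.0004, 1.9], [-0.58, 0.0017, 0.0003, 0.0004, 1.9], [-0.54, 0.0017, 0.0003, 0.0004, 1.9], [-0.5, 0.0017, 0.0003, 0.0004, 1.9], [-0.45, 0.0017, 0.0003, 0.0004, 1.9], [-0.4, 0.0017, 0.0003, 0.0004, 1.9], [-0.36, 0.0017, 0.0003, 0.0004, 1.9]],
])

```text
t: 10.25
tcp_pos: [0.5978, -0.0413, 0.1804]
tool_rot: [0.987, -0.16, -0.003, 0.002]
force: [-9.8, -7.1, 3.3]
finger_gap: 0.683
gripper_force: 4.8
```

```bash
python3 - <<'E'
from h import *
st=rep(); s=snap('scene','scene7.png'); w=snap('wrist','wrist7.png'); flapfit(s)
a=cv2.resize(s['img'][140:290,230:363,::-1],(400,450),interpolation=cv2.INTER_CUBIC); b=cv2.resize(w['img'][:,:,::-1],(400,300))
b=cv2.copyMakeBorder(b,0,150,0,0,cv2.BORDER_CONSTANT); cv2.imwrite('pics/c7.png',np.hstack([a,b]))
E
```

```text
t 10.25 mid [-11.7407   1.5837] z 0.18039580401760077 th 36.84815536423258 A [10.0022 30.5971] B [-33.4835 -27.4297] gap 0.6825041813807212 F [-9.8011 -7.1466  3.331 ] [-11.555   -3.6901]
[(np.float64(1.3), np.float64(0.577), 164, 97), (np.float64(1.35), np.float64(0.773), 188, 97), (np.float64(1.4), np.float64(0.928), 205, 97), (np.float64(1.45), np.float64(0.948), 224, 97), (np.float64(1.5), np.float64(0.928), 243, 97)]
```

View pics/c7.png

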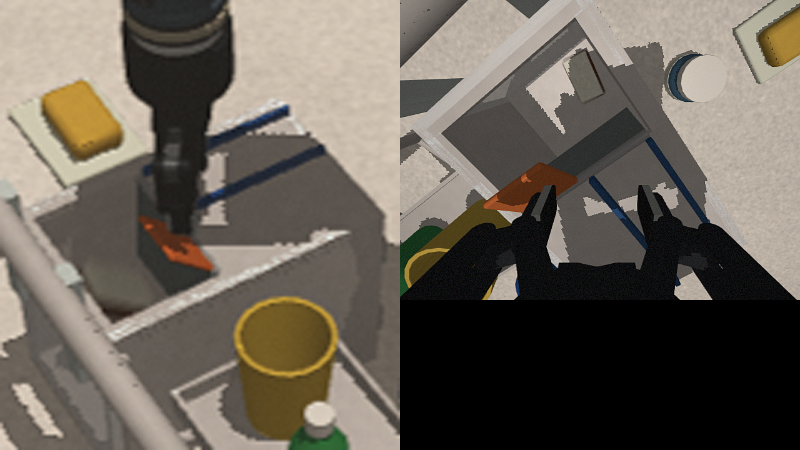

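The brush is through: its bristles show inside the cabinet at (585,75) in the wrist view, and the lane is empty. I'll hold briefly so it settles, then back off along the lane.

move_arm([
  [[-0.36, 0, 0, 0, 0], [-0.36, 0, 0, 0, 0], [-0.36, 0, 0, 0, 0], [-0.36, 0, 0, 0, 0], [-0.36, 0, 0, 0, 0], [-0.36, -0.005, -0.0017, 0, 0], [-0.36, -0.01, -0.0033, 0, 0], [-0.36, -0.01, -0.0033, 0, 0]],
])

```text
t: 11.15
tcp_pos: [0.5759, -0.0486, 0.1814]
tool_rot: [0.987, -0.162, 0.001, 0.0]
force: [-1.7, -1.1, 0.9]
finger_gap: 0.678
gripper_force: 1.1
```

move_arm([
  [[-0.36, -0.01, -0.0033, 0, 0], [-0.36, -0.01, -0.0033, 0, 0], [-0.36, -0.01, -0.0033, 0, 0], [-0.36, -0.01, -0.0033, 0, 0], [-0.36, -0.01, -0.0033, 0, 0], [-0.36, -0.01, -0.0033, 0, 0], [-0.36, 0, 0, 0.03, 0], [-0.36, 0, 0, 0.03, 0]],
])

```text
t: 11.95
tcp_pos: [0.5138, -0.0679, 0.2406]
tool_rot: [0.987, -0.161, -0.001, -0.0]
force: [0.5, -0.7, 0.5]
finger_gap: 0.68
gripper_force: 0.0
```

move_arm([
  [[-0.36, 0, 0, 0.04, 0], [-0.36, -0.02, -0.02, 0.04, 0], [-0.36, -0.02, -0.04, 0.02, 0], [-0.36, -0.02, -0.04, 0, 0], [-0.36, -0.02, -0.04, 0, 0], [-0.36, -0.02, -0.04, 0, 0], [-0.36, 0, 0, 0, 0], [-0.36, 0, 0, 0, 0]],
])

```text
t: 12.75
tcp_pos: [0.4144, -0.2486, 0.3406]
tool_rot: [0.987, -0.163, 0.0, -0.0]
force: [0.1, 0.3, 0.3]
finger_gap: 0.679
gripper_force: 0.0
```

```bash
python3 - <<'E'
from h import *
st=rep(); s=snap('scene','scene8.png'); flapfit(s); t=snap('top','top8.png')
a=cv2.resize(s['img'][140:380,130:450,::-1],(400,300)); b=cv2.resize(t['img'][120:360,220:540,::-1],(400,300))
cv2.imwrite('pics/c8.png',np.hstack([a,b]))
E
```

```text
t 12.75 mid [-251.2255 -137.2476] z 0.3405994107165826 th 37.10643154504562 A [-229.4345 -108.4414] B [-273.0166 -166.0538] gap 0.6792911976463385 F [0.1379 0.2547 0.2805] [0.2113 0.1982]
[(np.float64(0.0), np.float64(1.0), 405, 336), (np.float64(0.05), np.float64(0.979), 396, 336), (np.float64(0.1), np.float64(0.938), 389, 336), (np.float64(0.15), np.float64(0.884), 377, 336), (np.float64(0.2), np.float64(0.833), 372, 336), (np.float64(0.25), np.float64(0.78), 364, 336), (np.float64(0.3), np.float64(0.729), 355, 336), (np.float64(0.35), np.float64(0.682), 343, 336), (np.float64(0.4), np.float64(0.628), 337, 336), (np.float64(0.45), np.float64(0.583), 324, 336), (np.float64(0.5), np.float64(0.536), 315, 336)]
```

View pics/c8.png

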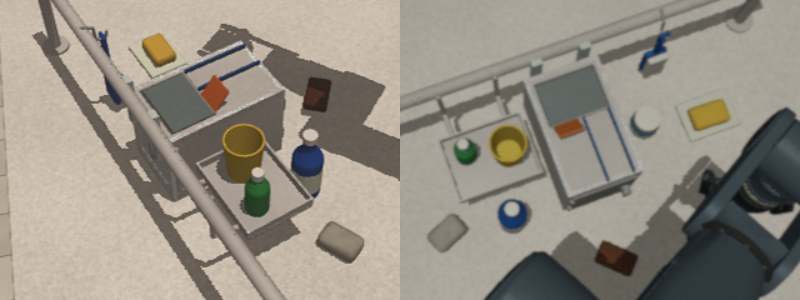

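The flap is shut (fit: 0), the lane is empty, every other thing is where it was, and the robot is clear. Handing in.

```bash
python3 -c "
from station import manip
print(manip.sign_off())"
```

```text
the job is handed in; nothing more can be done
None
```

The small walnut brush was pushed through the held-open flap into the cabinet, the flap sprang shut, nothing else was moved, and the job is handed in at about 13 s of the 38 s allowed.

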